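# Swap the battery pack in the cutting-room charger

### The arm

A 6-joint arm with a two-finger parallel gripper is mounted at the origin on the work surface. World frame = base frame: x ahead of the robot, y to its left, z up, the work surface at z = 0. Lengths are in mm, angles in rad, forces in N, time in s.
With the tool pointing down it reaches from about 350 to 875 mm from the base axis. Payload 4.2 kg.
Tool frame: the origin (TCP) lies at the very end of the fingers, on their centre line; the grasp point (between the pads) lies arm.grip_point_offset behind it (arm.grip_point_offset is the distance from the TCP to the grasp point, in mm); z points along the fingers, y is the line along which they close (so a half turn about z gives the same grasp; the last joint's range is limited). The gripper opens to 85 mm and grips with 20 to 120 N. Pads are 22 mm wide; open, the fingers measure 114 mm over their backs; the gripper's body (76 mm by 85 mm) begins 54 mm behind the grasp point. The pads swing forward as they close: fully open they stand 13 mm farther back than shut.
Start: joints at [1.372, 0.385, 0.008, 0, -1.194, -0.259], TCP at [276.201, 560.636, 231.312] pointing down, gripper open.
Joint ranges: [-3.14, 3.14], [-1.21, 2.06], [-1.07, 1.41], [-3.16, 2.05], [-2.99, -0.16], [-3.1, 3.1]. Speed limits (rad/s): [2.79, 2.79, 3.14, 3.14, 3.14, 3.14].

### API

Orientations are given as a unit quaternion [x, y, z, w].
In Python, from bench import arm, cams, ticket gives the robot as it stands.
- The arm moves only by the tool servo_tool, never from a script. Its argument "commands" is a list that holds one entry, the list of rows, each a list of 7 numbers: the closure in counts, from 0 (fully open) to 255 (shut), then the shift along the tool's x, y, z in m, then the turn, a rotation vector about the tool's x, y, z in degrees. In form: [[[grip, x, y, z, ax, ay, az], ...]]. A call has 1 to 10 rows; each row shifts and turns the commanded pose from where the row before left it, along the tool's axes as they then stand; what a row does not reach is not made up. A row lasts 1/12 s, in which the tool goes at most 41.7 mm and 7.16 degrees, less where a joint would pass 70% of its speed; a pose out of reach is approached as far as the arm can. A call with a gripper value outside its range is refused whole. The fingers move at their own pace and stop on an object; the grip force is fixed at half the most. Time passes only in rows, so rows that do not move let the fingers close. It gives the time, the measured TCP pose, the force, the opening and the grip force at its end, in the units of the state.
- arm.read_state(): the state, without advancing time (a new reading comes with each control period).
- cams.get_image(name): name is "scene" or "top" or "wrist"; returns a dict with "frame" (400x640x3 uint8, blue, green, red), "K" (3x3 intrinsics, pixels), "k1" (the pictures are not rectified: a ray, as slopes to the right and down, at radius r is drawn at 1 + k1 r^2 times it, then the intrinsics apply), "T" (4x4, takes a point from camera to world coordinates). Camera axes: x right, y up, looking along -z (the intrinsics and any distortion apply to the point x, -y, -z); pixel columns grow to the right and rows downward; lengths in mm; the calibration is good to about 2 mm. A picture is of the moment at which its call begins. There is no depth.
- ticket.job_done(): hands the job in; it is judged then, once.
The state is a dict: "clock": time; "joints": joint angles; "joint_vel": joint speeds; "joint_efforts": joint torques, N m; "position": TCP position; "ee_rot": TCP orientation; "contact_force": force on the tool from outside, world axes, zero at the start; "wrist_torque": the same for the moment, N m; "gripper_width": finger opening in mm; "grasp_force": force on a finger pad.
Only numpy, scipy, OpenCV 4.12 (cv2) and the standard library are available. Lean on these libraries where they do the work, as an engineer would, in place of code of your own. Each camera call takes 0.05 s, during which the arm holds its last target. There are 200 camera calls.

### The job

The green-capped battery pack in the sloping charger on the cutting table is charged: press it in once, slowly and all the way, so that the push-push catch lets go and it pops up, then lift it out and stand it upright in the blue tray. Then put the flat, red-capped pack into the charger, cap outwards, and press it all the way down in the same way so that the catch holds it. Set the packs down rather than dropping them, and do not knock over or shove about the tape roll, the steel weight or the screwdriver.

Things in the scene. Friction and masses are not known exactly. Their poses are not given: they have to be found in the camera images.
- charger: Battery charger, fixed: black block with a flat yellow face leaning on a grey foot plate 170 x 110 x 12 mm; highest edge 147 mm above the table, at the back. Origin: on the table, 10 mm to the robot side of the foot's middle; z up, x away from the robot side. The face reaches from -39 to +58 mm along the bay's x and 40 mm either way along its y.
- bay: Bay of the charger. Origin: centre of its mouth, in the plane of the face, 118 mm above the table. z points out of the bay, 30 degrees from vertical, up and to the robot side; y level, across the bay; x lies in the face and rises away from the robot. Mouth 62 mm in x, 38 mm in y, rim bevelled 4 mm. A pack goes in along -z, its 58 mm side along x (half a turn does not matter).
- lifter (a joint): Sprung plate in the bay under the pack, m along bay z. +0.001: held by the catch, 76 mm below the face (pack stands out 14 mm); +0.033: up (44 mm below, pack out 46 mm); -0.0106: end stop (pack out 2.5 mm). To work the catch either way press the pack slowly (about 20 mm/s) right to the stop and let it come back: from held it rises in 1 s, from up it stays held. Spring 5 N up, 8.5 N at the stop.
- pack_charged: Charged battery pack, black with a green cap (top 16 mm), 58 x 34 x 90 mm (x, y, z), about 0.25 kg, loose. Starts held in the bay. Origin: centre of the underside; z along the 90 mm towards the cap.
- pack_flat: Flat battery pack, black with a red cap (top 16 mm), same size and frame: 58 x 34 x 90 mm (x, y, z), about 0.25 kg. Starts standing upright on the open table, to the left or right of the charger, turned any way up to 0.6 rad.
- tray: Open blue tray, 150 x 120 x 40 mm outside (x, y, z), walls and floor 4 mm, loose, 0.7 kg, empty, on the other side of the charger. Origin: centre of its underside.
- tape_roll: Bystander: cardboard tape roll lying flat, 84 mm across, 28 mm high, behind the charger. Origin: centre of its underside.
- cloth_weight: Bystander: dark steel cloth weight with a knob, 70 mm across, 70 mm high, behind the charger. Origin: centre of its underside.
- screwdriver: Bystander: orange-handled screwdriver, about 200 mm long, lying behind the charger. Origin: near its middle, on the table.

How it is judged (in metres and radians):
On the way, in this order (a step that is already met when the one before it is completed fails the run):
1. the charged pack has been pressed and the catch has let it up in the bay (value of joint lifter above 0.028 m and x of pack_charged in the frame of bay between -0.008 and 0.008 m and y of pack_charged in the frame of bay between -0.008 and 0.008 m and z of pack_charged in the frame of bay below -0.02 m), for 0.1 s.
2. the charged pack stands upright in the tray, let go (x of pack_charged in the frame of tray between -0.058 and 0.058 m and y of pack_charged in the frame of tray between -0.046 and 0.046 m and z of pack_charged in the frame of tray below 0.012 m and angle between pack_charged's own z axis and vertical below 0.15 rad and contact force between the fingers and pack_charged below 0.1 N and linear speed of pack_charged below 0.03 m/s), for 0.2 s.
At the end, for the whole second after the job is handed in: The flat pack sits cap outwards in the bay, held down by the catch (lifter between -3 and +4 mm; pack square in the bay within 8 mm and 0.12 rad), and the charged pack stands upright (within 0.15 rad) on the floor of the tray; both at rest and let go (x of pack_charged in the frame of tray between -0.058 and 0.058 m and y of pack_charged in the frame of tray between -0.046 and 0.046 m and z of pack_charged in the frame of tray below 0.012 m and angle between pack_charged's own z axis and vertical below 0.15 rad and contact force between the fingers and pack_charged below 0.1 N and linear speed of each of pack_charged, pack_flat below 0.02 m/s and value of joint lifter between -0.003 and 0.004 m and x of pack_flat in the frame of bay between -0.008 and 0.008 m and y of pack_flat in the frame of bay between -0.008 and 0.008 m and z of pack_flat in the frame of bay below -0.07 m and angle between pack_flat's own z axis and vertical below 0.9 rad and angle between the z axis of pack_flat and the z axis of bay, either way round below 0.12 rad and contact force between the fingers and pack_flat below 0.1 N); the robot touches nothing.
It fails at once if a pack was dropped (falling faster than 0.7 m/s out of the gripper) ((linear speed of pack_charged above 0.7 m/s and contact force between the fingers and pack_charged below 0.05 N) or (linear speed of pack_flat above 0.7 m/s and contact force between the fingers and pack_flat below 0.05 N)).
It fails at once if a bystander was knocked over or shoved more than 40 mm (distance of any of tape_roll, cloth_weight, screwdriver from where it was at the start of the episode above 0.04 m or angle between any of tape_roll, cloth_weight's own z axis and vertical above 0.6 rad).
It also fails if it takes over 72 s, if anything falls off the work surface, if the arm or the gripper's body presses on something with over 40 N, if the wrist force passes 120 N, or if a joint passes its speed limit or range.

## Working session

There is one attempt and no reset: what is moved stays moved. The work goes in short steps, Python scripts to look and compute and a tool call to move; the robot and the scene stay as the last step left them, time stands still between calls to the robot, and variables do not carry over. Pictures are saved under pics/ and viewed, at most 10 in all, crops included, and the job is handed in when it is done.

Besides the shell and the picture viewer there is one more tool, called after "Request:" as name(argument=value, ...), one argument or row to a line, values as JSON. servo_tool: Moves the arm, as the interface text tells. Its arguments: {"type":"object","properties":{"commands":{"type":"array","items":{"type":"array","items":{"type":"array","items":{"type":"number"}}}}},"required":["commands"]}

```bash
mkdir -p pics; ls; python3 - <<'E'
from bench import arm,cams
import cv2,numpy as np
print(arm.read_state(), arm.grip_point_offset)
for n in("scene","top"):
    d=cams.get_image(n);cv2.imwrite(f"pics/{n}0.png",d["frame"]);print(n,d["K"].tolist(),d["k1"],np.round(d["T"],4).tolist())
E
```

```text
pics
{'clock': 0.0, 'joints': array([ 1.37158122e+00,  3.85542974e-01,  6.59363354e-03, -5.44860512e-04,
       -1.19401801e+00, -2.58625366e-01]), 'joint_vel': array([-0.00106825, -0.00036834, -0.00155512, -0.0018377 , -0.00131782,
       -0.00043493]), 'joint_efforts': array([-3.97905260e-04, -3.92289877e+01,  1.88394517e+01,  4.18602750e+00,
       -4.77122376e-03,  1.02427762e-05]), 'position': array([275.95082387, 560.10087953, 230.21039872]), 'ee_rot': array([ 9.73888571e-01, -2.27023807e-01, -2.20859371e-04,  1.09255413e-03]), 'contact_force': array([-0.22668701,  0.60341621,  0.27609268]), 'wrist_torque': array([-0.01338633, -0.03725615, -0.02107177]), 'grasp_force': 0.0, 'gripper_width': 85.6660379968298} 18.700000000000003
scene [[512.2004820093362, 0.0, 323.5167611227271], [0.0, 512.2004820093362, 201.06628918335912], [0.0, 0.0, 1.0]] -0.1340993020855432 [[0.8268, -0.3977, 0.3979, 1030.5864], [0.5625, 0.5773, -0.5918, -585.4258], [0.0057, 0.7131, 0.701, 821.6348], [0.0, 0.0, 0.0, 1.0]]
top [[463.8843170736001, 0.0, 319.3100762202315], [0.0, 463.8843170736001, 201.77768709295668], [0.0, 0.0, 1.0]] -0.015038495937551362 [[-0.0039, 0.9842, -0.1772, 395.0552], [-0.9998, -0.0073, -0.0183, -3.6829], [-0.0193, 0.1771, 0.984, 1263.1049], [0.0, 0.0, 0.0, 1.0]]
```

View pics/scene0.png

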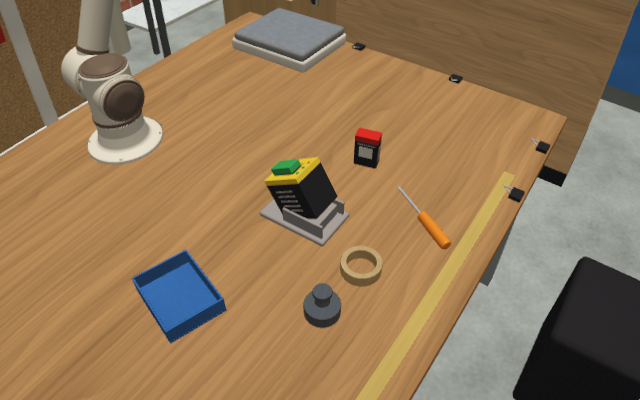

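View pics/top0.png

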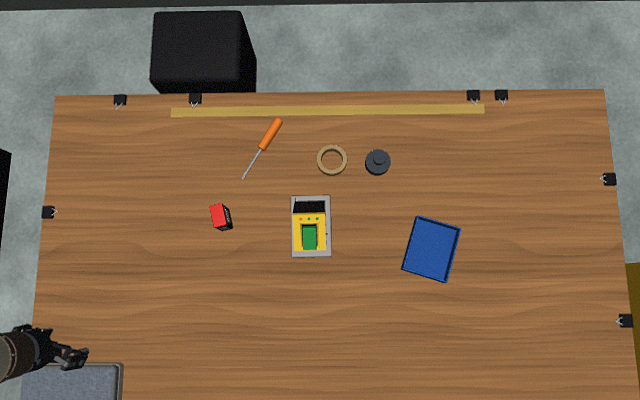

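The scene view shows the charger (300,190), the red-capped pack (368,148) and the tray (180,295). In the top view they are at (311,226), (221,216) and (431,249), with the bystanders behind the charger. I'll fit models to the colour masks.

```bash
cat > h.py <<'E'
from bench import arm,cams
import cv2,numpy as np
from scipy.optimize import minimize
from scipy.spatial.transform import Rotation as R
def proj(d,P):
    T=d["T"]; q=(np.asarray(P)-T[:3,3])@T[:3,:3]; s=np.c_[q[:,0],-q[:,1]]/-q[:,2:]
    s=s*(1+d["k1"]*(s**2).sum(1,keepdims=True)); K=d["K"]
    return s@K[:2,:2].T+K[:2,2]
def box(x0,x1,y0,y1,z0,z1): return np.array([[x,y,z] for x in(x0,x1) for y in(y0,y1) for z in(z0,z1)],float)
def bayR(yaw): return R.from_euler('z',yaw).as_matrix()@R.from_euler('y',-30,degrees=True).as_matrix()
def hsv(d,lo,hi,roi=None):
    m=cv2.inRange(cv2.cvtColor(d["frame"],cv2.COLOR_BGR2HSV),lo,hi)
    if roi is not None:
        k=np.zeros_like(m);a,b,c,e=roi;k[b:e,a:c]=1;m=m*k
    return m
def render(d,polys):
    m=np.zeros((1600,2560),np.uint8)
    for p in polys:
        h=cv2.convexHull(((proj(d,p)+.5)*4-.5).astype(np.float32))
        cv2.fillConvexPoly(m,np.round(h*16).astype(np.int32),255,shift=4)
    return cv2.resize(m,(640,400),interpolation=cv2.INTER_AREA)
def fit(views,model,x0,step=(12,12,.2)):
    # views: [(d,mask)], model(x)->list of point sets
    f=lambda x:sum(np.abs(render(d,model(x)).astype(float)-m).sum()/255 for d,m in views)
    best=None
    for dy in(-.4,0,.4):
        s=np.array(x0,float);s[2]+=dy
        S=np.vstack([s]+[s+np.eye(3)[i]*step[i] for i in range(3)])
        r=minimize(f,s,method="Nelder-Mead",options=dict(initial_simplex=S,xatol=.05,fatol=.5,maxiter=150))
        if best is None or r.fun<best.fun:best=r
    return best.x,best.fun,[int(m.sum()/255) for d,m in views]
def rz(x,b,z=0): return [b@R.from_euler('z',x[2]).as_matrix().T+[x[0],x[1],z]]
def bay(x,out=14):
    Rm=bayR(x[2]);o=np.array([x[0],x[1],118])
    return [box(-39,58,-40,40,0,0)@Rm.T+o, box(-29,29,-17,17,0,out)@Rm.T+o]
def quat(q): return R.from_quat(q)
E
python3 - <<'E'
from h import *
s=cams.get_image("scene");t=cams.get_image("top")
red=lambda d,roi:hsv(d,(0,150,60),(6,255,255),roi)|hsv(d,(172,150,60),(180,255,255),roi)
cap=box(-29,29,-17,17,74,90)
V=[(s,red(s,(340,115,400,175))),(t,red(t,(195,190,245,240)))]
print("flat",fit(V,lambda x:rz(x,cap),(640,210,0)))
b=lambda d,roi:hsv(d,(100,120,30),(130,255,255),roi)
V=[(s,b(s,(120,240,240,350))),(t,b(t,(390,200,470,295)))]
print("tray",fit(V,lambda x:rz(x,box(-75,75,-60,60,0,40)),(545,-250,0)))
g=lambda d,roi:hsv(d,(20,120,50),(85,255,255),roi)
V=[(s,g(s,(255,145,330,220))),(t,g(t,(285,190,335,260)))]
print("bay",fit(V,bay,(600,20,0)))
E
```

```text
flat (array([5.74029590e+02, 2.81589445e+02, 2.57001207e-01]), np.float64(75.16078431372549), [333, 300])
tray (array([ 4.89773662e+02, -2.75038159e+02, -3.04864060e-01]), np.float64(382.9372549019608), [4808, 2700])
bay (array([5.19884972e+02, 4.28193229e+01, 5.29962837e-02]), np.float64(468.5450980392157), [1037, 1189])
```

```bash
python3 - <<'E'
from h import *
s=cams.get_image("scene");t=cams.get_image("top")
x=(519.9,42.8,.053);out=[]
for d,roi in((s,(250,140,350,240)),(t,(265,180,365,280))):
    m=hsv(d,(20,120,50),(85,255,255)); a,b,c,e=roi
    f=cv2.resize(d["frame"][b:e,a:c],None,fx=4,fy=4,interpolation=cv2.INTER_CUBIC)
    for p in bay(x):
        h=cv2.convexHull(((proj(d,p)-[a,b]+.5)*4).astype(np.float32)).astype(int)
        cv2.polylines(f,[h],True,(255,0,255),1)
    cn,_=cv2.findContours(cv2.resize(m[b:e,a:c],None,fx=4,fy=4,interpolation=0),0,2);cv2.drawContours(f,cn,-1,(255,255,0),1)
    out.append(f)
cv2.imwrite("pics/ov.png",np.hstack(out))
E
```

```text
(no output)
```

View pics/ov.png

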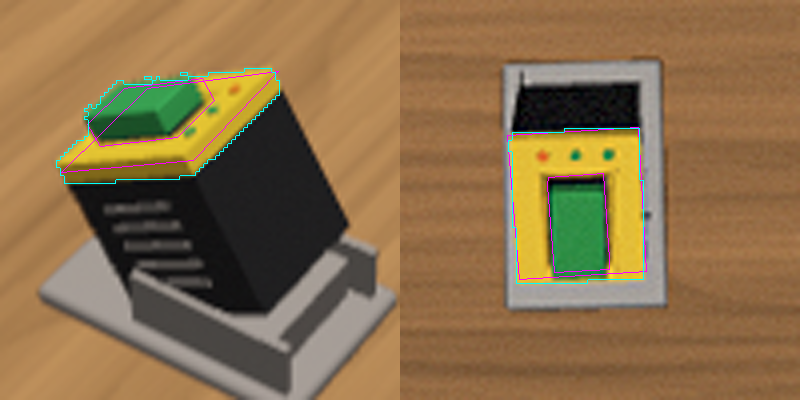

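The overlay shows the yellow face has thickness (a slab), and the fit at about (520,43) is off by a few mm. I'll refit with a slab, and compute the approach moves.

```bash
python3 - <<'E'
from h import *
s=cams.get_image("scene");t=cams.get_image("top")
V=[(d,cv2.morphologyEx(hsv(d,(20,120,50),(85,255,255),r),cv2.MORPH_CLOSE,np.ones((5,5)))) for d,r in((s,(255,145,330,220)),(t,(285,190,335,260)))]
def b2(x,h=8):
    Rm=bayR(x[2]);o=np.array([x[0],x[1],118]);return bay(x)+[box(-39,58,-40,40,-h,0)@Rm.T+o]
for h in(5,8): print(fit(V,lambda x:b2(x,h),(520,40,0)))
for i in(0,1): print(fit(V[i:i+1],b2,(520,40,0)))
G=[(d,hsv(d,(50,100,30),(80,255,255),r)) for d,r in((s,(268,150,302,178)),(t,(298,218,325,255)))]
gm=lambda x:[bay(x)[1]]
print(fit(G,gm,(520,40,0))); 
E
```

```text
(array([5.17757355e+02, 4.28102488e+01, 6.18133854e-02]), np.float64(272.74901960784314), [1064, 1236])
(array([5.17232299e+02, 4.27411244e+01, 5.71169530e-02]), np.float64(182.12156862745098), [1064, 1236])
(array([5.17330553e+02, 4.21064953e+01, 8.96577922e-02]), np.float64(124.69803921568628), [1064])
(array([5.16959369e+02, 4.31621497e+01, 3.60084000e-02]), np.float64(41.35686274509804), [1236])
(array([5.14871156e+02, 4.31091013e+01, 2.09876546e-02]), np.float64(77.06274509803922), [319, 327])
```

```bash
cat >> h.py <<'E'
B=np.array([517,43,118.]); YAW=.04
def bp(z,x=0,y=0): return B+bayR(YAW)@np.array([x,y,z],float)
def toolR(Rb): return Rb@np.diag([1.,-1,-1])   # tool x=body x, y=-body y, z=-body z
def plan(pos,Rm,n,start=None):
    st=arm.read_state(); p,R0=(st["position"],quat(st["ee_rot"]).as_matrix()) if start is None else start
    w=R.from_matrix(R0.T@Rm).as_rotvec()/n; r=R.from_rotvec(w).as_matrix()
    S=sum(np.linalg.matrix_power(r,k) for k in range(n))
    d=np.linalg.solve(S,R0.T@(np.asarray(pos)-p))
    print(n,"rows: m",np.round(d/1000,5),"deg",np.round(np.degrees(w),3),"| per row mm %.1f deg %.2f"%(np.linalg.norm(d),np.degrees(np.linalg.norm(w))))
def where(bayframe=True):
    st=arm.read_state();print("t %.2f"%st["clock"],"pos",np.round(st["position"],1),"F",np.round(st["contact_force"],1),"w %.1f g %.1f"%(st["gripper_width"],st["grasp_force"]),
     "bay",np.round(bayR(YAW).T@(st["position"]-B),1), "rotvec err deg",np.round(np.degrees(R.from_matrix(quat(st["ee_rot"]).as_matrix().T@toolR(bayR(YAW))).as_rotvec()),2))
E
python3 -c "
from h import *
plan(bp(90),toolR(bayR(YAW)),20)"
```

```text
20 rows: m [0.0148  0.02348 0.00506] deg [ 0.374  1.469 -1.393] | per row mm 28.2 deg 2.06
```

Request:
servo_tool(
  commands=[
    [[255, 0.0148, 0.0235, 0.005, 0.374, 1.469, -1.393], [255, 0.0148, 0.0235, 0.005, 0.374, 1.469, -1.393], [255, 0.0148, 0.0235, 0.005, 0.374, 1.469, -1.393], [255, 0.0148, 0.0235, 0.005, 0.374, 1.469, -1.393], [255, 0.0148, 0.0235, 0.005, 0.374, 1.469, -1.393], [255, 0.0148, 0.0235, 0.005, 0.374, 1.469, -1.393], [255, 0.0148, 0.0235, 0.005, 0.374, 1.469, -1.393], [255, 0.0148, 0.0235, 0.005, 0.374, 1.469, -1.393], [255, 0.0148, 0.0235, 0.005, 0.374, 1.469, -1.393], [255, 0.0148, 0.0235, 0.005, 0.374, 1.469, -1.393]],
  ],
)

```text
clock: 1.23
position: [339.9, 288.1, 194.3]
ee_rot: [0.986, -0.105, 0.132, -0.003]
contact_force: [-0.3, 0.1, 0.4]
gripper_width: 0.3
grasp_force: 0.0
```

Request:
servo_tool(
  commands=[
    [[255, 0.0148, 0.0235, 0.005, 0.374, 1.469, -1.393], [255, 0.0148, 0.0235, 0.005, 0.374, 1.469, -1.393], [255, 0.0148, 0.0235, 0.005, 0.374, 1.469, -1.393], [255, 0.0148, 0.0235, 0.005, 0.374, 1.469, -1.393], [255, 0.0148, 0.0235, 0.005, 0.374, 1.469, -1.393], [255, 0.0148, 0.0235, 0.005, 0.374, 1.469, -1.393], [255, 0.0148, 0.0235, 0.005, 0.374, 1.469, -1.393], [255, 0.0148, 0.0235, 0.005, 0.374, 1.469, -1.393], [255, 0.0148, 0.0235, 0.005, 0.374, 1.469, -1.393], [255, 0.0148, 0.0235, 0.005, 0.374, 1.469, -1.393]],
  ],
)

```text
clock: 2.07
position: [472.1, 40.1, 197.9]
ee_rot: [0.965, 0.02, 0.26, -0.006]
contact_force: [0.3, 0.3, 0.2]
gripper_width: 0.1
grasp_force: 0.0
```

Request:
servo_tool(
  commands=[
    [[255, 0, 0, 0, 0, 0, 0], [255, 0, 0, 0, 0, 0, 0], [255, 0, 0, 0, 0, 0, 0]],
  ],
)

```text
clock: 2.32
position: [471.8, 40.9, 197.5]
ee_rot: [0.966, 0.019, 0.259, -0.005]
contact_force: [-0.8, 0.4, 0.1]
gripper_width: 0.4
grasp_force: 0.0
```

```bash
python3 - <<'E'
from h import *
where()
d=cams.get_image("wrist");f=d["frame"].copy()
for p in bay((*B[:2],YAW)):
    h=cv2.convexHull((proj(d,p)).astype(np.float32)).astype(int);cv2.polylines(f,[h],True,(255,0,255),1)
cv2.imwrite("pics/w1.png",f)
E
```

```text
t 2.32 pos [471.8  40.9 197.5] F [-0.8  0.4  0.1] w 0.4 g 0.0 bay [ 0.5 -0.3 91.4] rotvec err deg [ 0.   -0.03 -0.05]
```

View pics/w1.png

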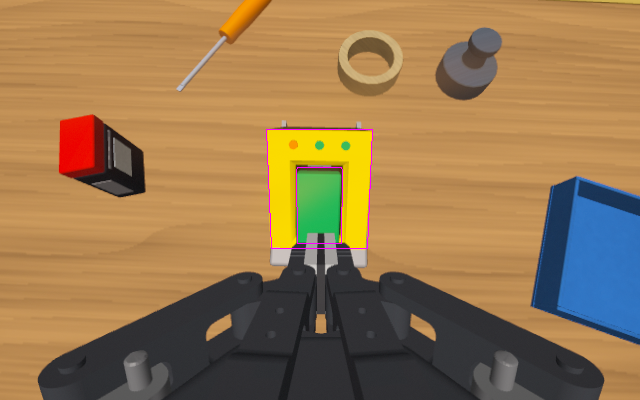

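The wrist view shows the model outline (266–372, 128–248) sitting on the face, so the bay pose is good. Now the press.

Request:
servo_tool(
  commands=[
    [[255, 0, 0, 0.02, 0, 0, 0], [255, 0, 0, 0.02, 0, 0, 0], [255, 0, 0, 0.02, 0, 0, 0], [255, 0, 0, 0.01, 0, 0, 0], [255, 0, 0, 0.0017, 0, 0, 0], [255, 0, 0, 0.0017, 0, 0, 0], [255, 0, 0, 0.0017, 0, 0, 0], [255, 0, 0, 0.0017, 0, 0, 0]],
  ],
)

```text
clock: 3.03
position: [507.3, 45.2, 167.8]
ee_rot: [0.972, 0.019, 0.235, -0.001]
contact_force: [-0.4, 0.3, -0.4]
gripper_width: 0.4
grasp_force: 0.0
```

Request:
servo_tool(
  commands=[
    [[255, 0, 0, 0.0017, 0, 0, 0], [255, 0, 0, 0.0017, 0, 0, 0], [255, 0, 0, 0.0017, 0, 0, 0], [255, 0, 0, 0.0017, 0, 0, 0]],
  ],
)

```text
clock: 3.37
position: [510.9, 44.9, 165.1]
ee_rot: [0.972, 0.018, 0.232, -0.001]
contact_force: [-0.1, 0.4, 0.2]
gripper_width: -0.1
grasp_force: 0.0
```

```bash
python3 -c "
from h import *
where()"
```

```text
t 3.37 pos [510.9  44.9 165.1] F [-0.1  0.4  0.2] w -0.1 g 0.0 bay [18.3  2.2 43.8] rotvec err deg [ 0.44  3.13 -0.02]
```

```bash
python3 -c "
from h import *
print(np.round(arm.read_state()['joints'],3))"
```

```text
[ 0.331  0.066 -0.971  1.028 -0.161  0.287]
```

The forward tilt runs joint 5 into its limit. I'll work with the tool tilted only 10° from vertical instead: the finger closing line stays along bay y, and the pack is held 20° off the tool axis.

```bash
cat >> h.py <<'E'
def tiltR(yaw,tilt): # tool leaning so fingers point forward by tilt deg
    return toolR(R.from_euler('z',yaw).as_matrix()@R.from_euler('y',-tilt,degrees=True).as_matrix())
E
python3 -c "
from h import *
plan(bp(30,-10),tiltR(YAW,10),8)"
```

```text
8 rows: m [-0.00318  0.00026  0.00235] deg [ 0.054 -2.109 -0.012] | per row mm 4.0 deg 2.11
```

Request:
servo_tool(
  commands=[
    [[255, -0.0032, 0.0003, 0.0023, 0.054, -2.11, 0], [255, -0.0032, 0.0003, 0.0023, 0.054, -2.11, 0], [255, -0.0032, 0.0003, 0.0023, 0.054, -2.11, 0], [255, -0.0032, 0.0003, 0.0023, 0.054, -2.11, 0], [255, -0.0032, 0.0003, 0.0023, 0.054, -2.11, 0], [255, -0.0032, 0.0003, 0.0023, 0.054, -2.11, 0], [255, -0.0032, 0.0003, 0.0023, 0.054, -2.11, 0], [255, -0.0032, 0.0003, 0.0023, 0.054, -2.11, 0], [255, 0, 0, 0, 0, 0, 0], [255, 0, 0, 0, 0, 0, 0]],
  ],
)

```text
clock: 4.2
position: [498.1, 39.2, 142.7]
ee_rot: [0.995, 0.017, 0.101, 0.001]
contact_force: [-0.2, -0.5, -0.4]
gripper_width: -0.0
grasp_force: 0.0
```

```bash
python3 -c "
from h import *
where();print(np.round(arm.read_state()['joints'],3))
plan(bp(22,-10),tiltR(YAW,10),3)
RR=tiltR(YAW,10)
print('bay -z per mm in tool axes',RR.T@bayR(YAW)@np.array([0,0,-1.]))"
```

```text
t 4.20 pos [498.1  39.2 142.7] F [-0.2 -0.5 -0.4] w -0.0 g 0.0 bay [-4.2 -3.  30.9] rotvec err deg [ 0.36 18.43 -0.19]
[ 0.455  0.172 -0.618  0.152 -0.603  1.033]
3 rows: m [-0.00088 -0.00102  0.00343] deg [ 0.108 -0.522 -0.084] | per row mm 3.7 deg 0.54
bay -z per mm in tool axes [3.42020143e-01 1.79138924e-18 9.39692621e-01]
```

Request:
servo_tool(
  commands=[
    [[255, -0.0009, -0.001, 0.0034, 0.1, -0.52, 0], [255, -0.0009, -0.001, 0.0034, 0.1, -0.52, 0], [255, -0.0009, -0.001, 0.0034, 0.1, -0.52, 0], [255, 0, 0, 0, 0, 0, 0]],
  ],
)

```text
clock: 4.53
position: [496.6, 42.2, 131.5]
ee_rot: [0.996, 0.018, 0.086, -0.002]
contact_force: [0.1, 0.5, 0.5]
gripper_width: -0.1
grasp_force: 0.0
```

Request:
servo_tool(
  commands=[
    [[255, 0.0006, 0, 0.0016, 0, 0, 0], [255, 0.0006, 0, 0.0016, 0, 0, 0], [255, 0.0006, 0, 0.0016, 0, 0, 0], [255, 0.0006, 0, 0.0016, 0, 0, 0], [255, 0.0006, 0, 0.0016, 0, 0, 0], [255, 0.0006, 0, 0.0016, 0, 0, 0]],
  ],
)

```text
clock: 5.03
position: [501.8, 42.2, 123.7]
ee_rot: [0.996, 0.018, 0.087, -0.002]
contact_force: [-3.4, -0.6, 5.4]
gripper_width: -0.1
grasp_force: 3.3
```

```bash
python3 -c "
from h import *
where()"
```

```text
t 5.03 pos [501.8  42.2 123.7] F [-3.4 -0.6  5.4] w -0.1 g 3.3 bay [-10.4  -0.2  12.6] rotvec err deg [ 0.07 20.06 -0.2 ]
```

Request:
servo_tool(
  commands=[
    [[255, 0.0006, 0, 0.0016, 0, 0, 0], [255, 0.0006, 0, 0.0016, 0, 0, 0], [255, 0.0006, 0, 0.0016, 0, 0, 0], [255, 0.0006, 0, 0.0016, 0, 0, 0]],
  ],
)

```text
clock: 5.37
position: [505.0, 42.1, 118.1]
ee_rot: [0.996, 0.018, 0.086, -0.001]
contact_force: [-6.3, 0.1, 8.3]
gripper_width: 0.3
grasp_force: 5.2
```

Request:
servo_tool(
  commands=[
    [[255, 0.0005, 0, 0.0014, 0, 0, 0]],
  ],
)

```text
clock: 5.45
position: [505.6, 42.1, 117.0]
ee_rot: [0.996, 0.018, 0.086, -0.001]
contact_force: [-12.7, 1.0, 21.1]
gripper_width: 0.1
grasp_force: 12.4
```

```bash
python3 -c "
from h import *
where()"
```

```text
t 5.45 pos [505.6  42.1 117. ] F [-12.7   1.   21.1] w 0.1 g 12.4 bay [-10.4  -0.5   4.8] rotvec err deg [ 0.1  20.1  -0.19]
```

Force jumped to 25 N, so that is the end stop. Releasing slowly.

Request:
servo_tool(
  commands=[
    [[255, -0.0006, 0, -0.0016, 0, 0, 0], [255, -0.0006, 0, -0.0016, 0, 0, 0], [255, -0.0006, 0, -0.0016, 0, 0, 0], [255, -0.0006, 0, -0.0016, 0, 0, 0], [255, -0.0009, 0, -0.0023, 0, 0, 0], [255, -0.0009, 0, -0.0023, 0, 0, 0], [255, -0.0009, 0, -0.0023, 0, 0, 0], [255, -0.0009, 0, -0.0023, 0, 0, 0], [255, -0.0009, 0, -0.0023, 0, 0, 0], [255, -0.0009, 0, -0.0023, 0, 0, 0]],
  ],
)

```text
clock: 6.28
position: [495.1, 42.2, 135.0]
ee_rot: [0.996, 0.018, 0.087, -0.002]
contact_force: [-0.0, -1.0, 0.2]
gripper_width: -0.1
grasp_force: 0.6
```

Request:
servo_tool(
  commands=[
    [[255, -0.0014, 0, -0.0038, 0, 0, 0], [255, -0.0014, 0, -0.0038, 0, 0, 0], [255, -0.0014, 0, -0.0038, 0, 0, 0], [255, -0.0014, 0, -0.0038, 0, 0, 0], [255, -0.0027, 0, -0.0075, 0, 0, 0], [0, -0.0027, 0, -0.0075, 0, 0, 0], [0, -0.0027, 0, -0.0075, 0, 0, 0], [0, -0.0027, 0, -0.0075, 0, 0, 0], [0, -0.0027, 0, -0.0075, 0, 0, 0], [0, 0, 0, 0, 0, 0, 0]],
  ],
)

```text
clock: 7.12
position: [467.3, 41.3, 185.3]
ee_rot: [0.996, 0.018, 0.088, -0.002]
contact_force: [0.5, 0.1, -0.1]
gripper_width: 60.7
grasp_force: 0.0
```

```bash
python3 - <<'E'
from h import *
where()
out=[]
for n in("wrist","scene"):
    d=cams.get_image(n);f=d["frame"].copy()
    for p in bay((*B[:2],YAW),46):
        h=cv2.convexHull((proj(d,p)).astype(np.float32)).astype(int);cv2.polylines(f,[h],True,(255,0,255),1)
    out.append(f[:,120:520] if n=="wrist" else cv2.resize(f[100:250,225:375],(400,400)))
cv2.imwrite("pics/w2.png",np.hstack(out))
E
```

```text
t 7.12 pos [467.3  41.3 185.3] F [ 0.5  0.1 -0.1] w 60.7 g 0.0 bay [-9.4  0.3 83.1] rotvec err deg [-0.02 19.85 -0.21]
```

View pics/w2.png

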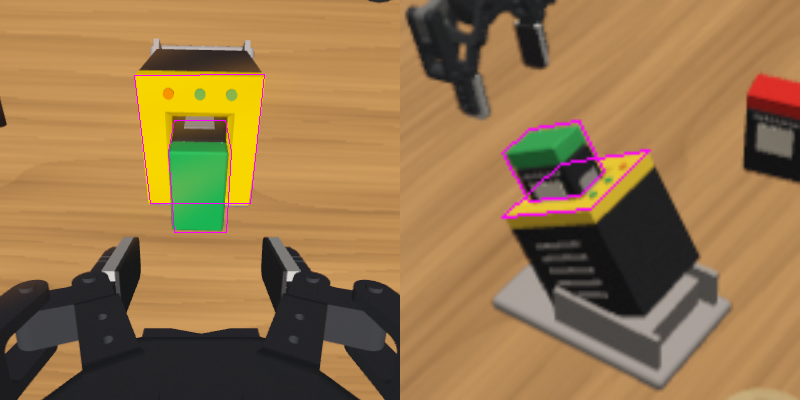

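The pack has popped up and the 46 mm model overlay matches; the cap spans (170–227, 141–231) in the left crop. Going down to grasp.

```bash
python3 -c "
from h import *
plan(bp(10,-6,.7),tiltR(YAW,10),5)"
```

```text
5 rows: m [ 0.00572 -0.00012  0.01324] deg [-0.004 -0.006 -0.044] | per row mm 14.4 deg 0.04
```

Request:
servo_tool(
  commands=[
    [[0, 0.0057, -0.0001, 0.0132, 0, 0, 0], [0, 0.0057, -0.0001, 0.0132, 0, 0, 0], [0, 0.0057, -0.0001, 0.0132, 0, 0, 0], [0, 0.0057, -0.0001, 0.0132, 0, 0, 0], [0, 0.0057, -0.0001, 0.0132, 0, 0, 0], [0, 0, 0, 0, 0, 0, 0], [0, 0, 0, 0, 0, 0, 0]],
  ],
)

```text
clock: 7.8
position: [506.3, 42.7, 122.3]
ee_rot: [0.996, 0.018, 0.086, -0.001]
contact_force: [0.1, 0.2, -0.2]
gripper_width: 85.3
grasp_force: 0.0
```

Request:
servo_tool(
  commands=[
    [[255, 0, 0, 0, 0, 0, 0], [255, 0, 0, 0, 0, 0, 0], [255, 0, 0, 0, 0, 0, 0], [255, 0, 0, 0, 0, 0, 0], [255, 0, 0, 0, 0, 0, 0], [255, 0, 0, 0, 0, 0, 0], [255, 0, 0, 0, 0, 0, 0]],
  ],
)

```text
clock: 8.38
position: [506.9, 43.3, 123.9]
ee_rot: [0.996, 0.018, 0.088, -0.002]
contact_force: [-0.9, 1.9, 3.6]
gripper_width: 33.5
grasp_force: 62.9
```

```bash
python3 -c "
from h import *
where()
RR=tiltR(YAW,10)
plan(bp(120,-6,.7),RR,10)"
```

```text
t 8.38 pos [506.9  43.3 123.9] F [-0.9  1.9  3.6] w 33.5 g 62.9 bay [-5.7  0.7 10.2] rotvec err deg [ 0.02 19.96 -0.21]
10 rows: m [-0.00378  0.      -0.01031] deg [-0.002 -0.004 -0.021] | per row mm 11.0 deg 0.02
```

Gripped (33.5 mm, 63 N). Lifting along the bay axis.

Request:
servo_tool(
  commands=[
    [[255, -0.0038, 0, -0.0103, 0, 0, 0], [255, -0.0038, 0, -0.0103, 0, 0, 0], [255, -0.0038, 0, -0.0103, 0, 0, 0], [255, -0.0038, 0, -0.0103, 0, 0, 0], [255, -0.0038, 0, -0.0103, 0, 0, 0], [255, -0.0038, 0, -0.0103, 0, 0, 0], [255, -0.0038, 0, -0.0103, 0, 0, 0], [255, -0.0038, 0, -0.0103, 0, 0, 0], [255, -0.0038, 0, -0.0103, 0, 0, 0], [255, -0.0038, 0, -0.0103, 0, 0, 0]],
  ],
)

```text
clock: 9.22
position: [448.5, 40.0, 218.1]
ee_rot: [0.996, 0.018, 0.085, -0.001]
contact_force: [0.7, -0.0, -1.8]
gripper_width: 33.5
grasp_force: 62.2
```

```bash
cat >> h.py <<'E'
TR=(490,-275,-.305); REL=np.array([5.7,0,-54.2])
def placeT(x,y,yaw,zb): return np.array([x,y,zb])-R.from_euler('z',yaw).as_matrix()@REL
E
python3 -c "
from h import *
where()
plan(placeT(*TR,110),tiltR(TR[2],-20),18)"
```

```text
t 9.22 pos [448.5  40.  218.1] F [ 0.7 -0.  -1.8] w 33.5 g 62.2 bay [ -9.3  -0.2 121. ] rotvec err deg [ 0.12 20.28 -0.23]
18 rows: m [0.00442 0.01719 0.00245] deg [ 0.1   -1.635  1.092] | per row mm 17.9 deg 1.97
```

Request:
servo_tool(
  commands=[
    [[255, 0.0044, 0.0172, 0.0024, 0.1, -1.635, 1.09], [255, 0.0044, 0.0172, 0.0024, 0.1, -1.635, 1.09], [255, 0.0044, 0.0172, 0.0024, 0.1, -1.635, 1.09], [255, 0.0044, 0.0172, 0.0024, 0.1, -1.635, 1.09], [255, 0.0044, 0.0172, 0.0024, 0.1, -1.635, 1.09], [255, 0.0044, 0.0172, 0.0024, 0.1, -1.635, 1.09], [255, 0.0044, 0.0172, 0.0024, 0.1, -1.635, 1.09], [255, 0.0044, 0.0172, 0.0024, 0.1, -1.635, 1.09], [255, 0.0044, 0.0172, 0.0024, 0.1, -1.635, 1.09]],
  ],
)

```text
clock: 9.97
position: [484.0, -115.1, 196.8]
ee_rot: [0.997, -0.067, -0.044, -0.015]
contact_force: [0.2, -1.1, -2.8]
gripper_width: 33.4
grasp_force: 62.2
```

Request:
servo_tool(
  commands=[
    [[255, 0.0044, 0.0172, 0.0024, 0.1, -1.635, 1.09], [255, 0.0044, 0.0172, 0.0024, 0.1, -1.635, 1.09], [255, 0.0044, 0.0172, 0.0024, 0.1, -1.635, 1.09], [255, 0.0044, 0.0172, 0.0024, 0.1, -1.635, 1.09], [255, 0.0044, 0.0172, 0.0024, 0.1, -1.635, 1.09], [255, 0.0044, 0.0172, 0.0024, 0.1, -1.635, 1.09], [255, 0.0044, 0.0172, 0.0024, 0.1, -1.635, 1.09], [255, 0.0044, 0.0172, 0.0024, 0.1, -1.635, 1.09], [255, 0.0044, 0.0172, 0.0024, 0.1, -1.635, 1.09]],
  ],
)

```text
clock: 10.72
position: [486.1, -272.3, 165.2]
ee_rot: [0.973, -0.149, -0.172, -0.028]
contact_force: [1.4, 0.1, -2.8]
gripper_width: 33.3
grasp_force: 62.2
```

Request:
servo_tool(
  commands=[
    [[255, 0, 0, 0, 0, 0, 0], [255, 0, 0, 0, 0, 0, 0]],
  ],
)

```text
clock: 10.88
position: [486.1, -272.3, 164.4]
ee_rot: [0.973, -0.15, -0.171, -0.028]
contact_force: [-0.4, 0.6, -2.4]
gripper_width: 33.3
grasp_force: 62.4
```

```bash
python3 - <<'E'
from h import *
where(); st=arm.read_state(); print(np.round(st["joints"],2)); Rt=quat(st["ee_rot"]).as_matrix()
print("err",np.degrees(R.from_matrix(Rt.T@tiltR(TR[2],-20)).as_rotvec()))
plan(placeT(*TR,6),tiltR(TR[2],-20),8)
out=[]
# pack model from REL
Rp=R.from_matrix(Rt)*R.from_matrix(toolR(R.from_euler('y',20,degrees=True).as_matrix()).T@np.eye(3)) if 0 else None
Rpk=Rt@tiltR(0,-20).T; o=st["position"]+Rpk@REL
P=box(-29,29,-17,17,0,90)@Rpk.T+o
s,t=cams.get_image("scene"),cams.get_image("top")
for d,roi in((s,(100,170,300,370)),(t,(370,170,470,270))):
    f=d["frame"].copy();a,b,c,e=roi
    for p in(P,rz(TR,box(-75,75,-60,60,0,40))[0]):
        h=cv2.convexHull(proj(d,p).astype(np.float32)).astype(int);cv2.polylines(f,[h],True,(255,0,255),1)
    out.append(cv2.resize(f[b:e,a:c],(400,400)))
cv2.imwrite("pics/w3.png",np.hstack(out))
E
```

```text
t 10.88 pos [ 486.1 -272.3  164.4] F [-0.4  0.6 -2.4] w 33.3 g 62.4 bay [ -14.4 -313.8   61.9] rotvec err deg [  1.59  49.44 -20.37]
[-0.23  0.5  -0.01 -0.03 -1.4   1.51]
err [-0.19199161 -0.0105411   0.03744729]
8 rows: m [0.00431 0.00021 0.01229] deg [-0.024 -0.001  0.005] | per row mm 13.0 deg 0.02
```

View pics/w3.png

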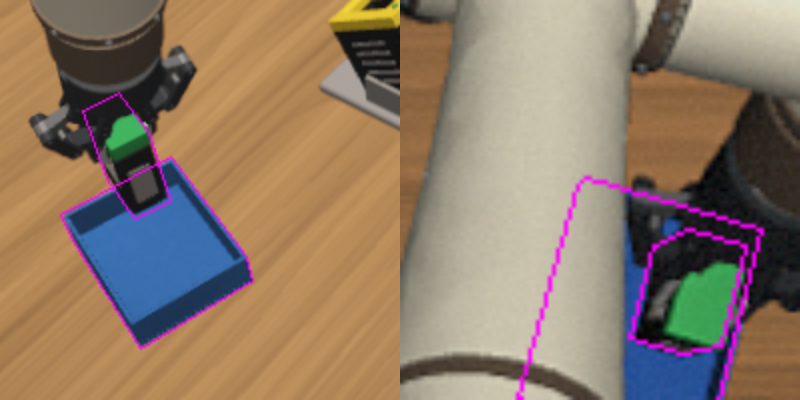

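The scene crop shows the tray outline on the tray and the held pack's base and side edges on the predicted outline, so it is upright and above the tray. Lowering.

Request:
servo_tool(
  commands=[
    [[255, 0.0043, 0.0002, 0.0123, 0, 0, 0], [255, 0.0043, 0.0002, 0.0123, 0, 0, 0], [255, 0.0043, 0.0002, 0.0123, 0, 0, 0], [255, 0.0043, 0.0002, 0.0123, 0, 0, 0], [255, 0.0043, 0.0002, 0.0123, 0, 0, 0], [255, 0.0043, 0.0002, 0.0123, 0, 0, 0], [255, 0.0032, 0.0002, 0.0092, 0, 0, 0], [255, 0.0012, 0, 0.0032, 0, 0, 0], [255, 0.0005, 0, 0.0015, 0, 0, 0]],
  ],
)

```text
clock: 11.73
position: [486.3, -272.7, 72.0]
ee_rot: [0.974, -0.148, -0.17, -0.027]
contact_force: [1.0, -0.1, -2.7]
gripper_width: 33.2
grasp_force: 62.3
```

Request:
servo_tool(
  commands=[
    [[255, 0.0005, 0, 0.0014, 0, 0, 0], [255, 0.0003, 0, 0.0009, 0, 0, 0]],
  ],
)

```text
clock: 11.9
position: [487.0, -273.3, 70.4]
ee_rot: [0.974, -0.149, -0.169, -0.027]
contact_force: [0.3, -0.0, -2.5]
gripper_width: 33.3
grasp_force: 62.3
```

```bash
python3 - <<'E'
from h import *
where(); st=arm.read_state(); print("zb",st["position"][2]-54.2)
E
```

```text
t 11.90 pos [ 487.  -273.3   70.4] F [ 0.3 -0.  -2.5] w 33.3 g 62.3 bay [ -60.7 -314.9  -19.9] rotvec err deg [  1.68  49.17 -20.23]
zb 16.174111913054986
```

Request:
servo_tool(
  commands=[
    [[255, 0.0009, 0, 0.0024, 0, 0, 0], [255, 0.0009, 0, 0.0024, 0, 0, 0], [255, 0.0007, 0, 0.0019, 0, 0, 0], [255, 0.0005, 0, 0.0014, 0, 0, 0], [255, 0.0003, 0, 0.0009, 0, 0, 0]],
  ],
)

```text
clock: 12.32
position: [486.4, -273.3, 59.8]
ee_rot: [0.974, -0.149, -0.17, -0.027]
contact_force: [-0.9, -0.0, -2.2]
gripper_width: 33.4
grasp_force: 62.3
```

Request:
servo_tool(
  commands=[
    [[255, 0.0003, 0, 0.0009, 0, 0, 0]],
  ],
)

```text
clock: 12.4
position: [486.5, -273.3, 59.0]
ee_rot: [0.974, -0.149, -0.17, -0.027]
contact_force: [0.6, -0.1, -2.6]
gripper_width: 33.6
grasp_force: 62.3
```

Request:
servo_tool(
  commands=[
    [[255, 0.0003, 0, 0.0009, 0, 0, 0]],
  ],
)

```text
clock: 12.48
position: [486.6, -273.4, 58.3]
ee_rot: [0.974, -0.149, -0.17, -0.027]
contact_force: [0.4, 1.4, 2.1]
gripper_width: 33.5
grasp_force: 62.9
```

Request:
servo_tool(
  commands=[
    [[255, 0, 0, 0, 0, 0, 0]],
  ],
)

```text
clock: 12.57
position: [486.6, -273.4, 58.4]
ee_rot: [0.974, -0.149, -0.17, -0.027]
contact_force: [0.0, -0.3, -1.2]
gripper_width: 33.2
grasp_force: 62.6
```

Contact at exactly the tray-floor height. Release, then back off.

Request:
servo_tool(
  commands=[
    [[0, 0, 0, 0, 0, 0, 0], [0, 0, 0, 0, 0, 0, 0], [0, 0, 0, 0, 0, 0, 0], [0, 0, 0, 0, 0, 0, 0], [0, 0, 0, 0, 0, 0, 0], [0, 0, 0, 0, 0, 0, 0], [0, -0.003, 0, -0.0085, 0, 0, 0], [0, -0.006, 0, -0.017, 0, 0, 0], [0, -0.01, 0, -0.028, 0, 0, 0], [0, -0.01, 0, -0.028, 0, 0, 0]],
  ],
)

```text
clock: 13.4
position: [486.1, -273.5, 145.7]
ee_rot: [0.974, -0.149, -0.171, -0.027]
contact_force: [-0.2, 0.7, -0.0]
gripper_width: 85.5
grasp_force: 0.0
```

```bash
cat >> h.py <<'E'
FL=(574,281.6,.257)
E
python3 - <<'E'
from h import *
where()
# hover above flat pack
h=placeT(*FL,0)+[0,0,110]
plan(h,tiltR(FL[2],-20),22)
s=cams.get_image("scene")["frame"][170:370,100:300];cv2.imwrite("pics/w4.png",cv2.resize(s,(400,400)))
E
```

```text
t 13.40 pos [ 486.1 -273.5  145.7] F [-0.2  0.7 -0. ] w 85.5 g 0.0 bay [ -23.8 -315.    45.7] rotvec err deg [  1.66  49.38 -20.26]
22 rows: m [ 0.00242 -0.02562 -0.00175] deg [-0.503 -0.006 -1.371] | per row mm 25.8 deg 1.46
```

View pics/w4.png

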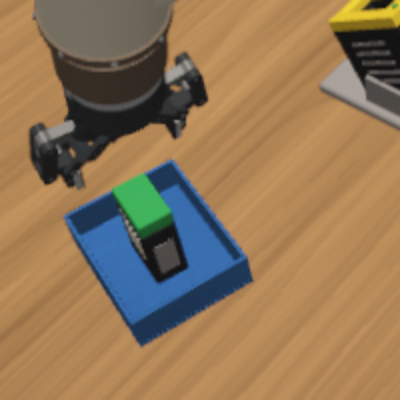

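The charged pack stands upright in the tray (cap about (145,205) in the crop). Going up and over to the flat pack.

Request:
servo_tool(
  commands=[
    [[0, -0.012, 0, -0.034, 0, 0, 0], [0, -0.012, 0, -0.034, 0, 0, 0], [0, -0.012, 0, -0.034, 0, 0, 0], [0, 0, 0, 0, 0, 0, 0]],
  ],
)

```text
clock: 13.78
position: [490.0, -276.0, 261.6]
ee_rot: [0.975, -0.149, -0.162, -0.025]
contact_force: [0.8, -0.3, 0.9]
gripper_width: 85.3
grasp_force: 0.0
```

```bash
python3 - <<'E'
from h import *
where()
plan(placeT(*FL,0)+[0,0,110],tiltR(FL[2],-20),20)
E
```

```text
t 13.78 pos [ 490.  -276.   261.6] F [ 0.8 -0.3  0.9] w 85.3 g 0.0 bay [  37.3 -317.6  144.2] rotvec err deg [  1.98  48.38 -20.13]
20 rows: m [ 0.00438 -0.02831  0.00359] deg [-0.533 -0.055 -1.512] | per row mm 28.9 deg 1.60
```

Request:
servo_tool(
  commands=[
    [[0, 0.0044, -0.0283, 0.0036, -0.533, -0.055, -1.51], [0, 0.0044, -0.0283, 0.0036, -0.533, -0.055, -1.51], [0, 0.0044, -0.0283, 0.0036, -0.533, -0.055, -1.51], [0, 0.0044, -0.0283, 0.0036, -0.533, -0.055, -1.51], [0, 0.0044, -0.0283, 0.0036, -0.533, -0.055, -1.51], [0, 0.0044, -0.0283, 0.0036, -0.533, -0.055, -1.51], [0, 0.0044, -0.0283, 0.0036, -0.533, -0.055, -1.51], [0, 0.0044, -0.0283, 0.0036, -0.533, -0.055, -1.51], [0, 0.0044, -0.0283, 0.0036, -0.533, -0.055, -1.51], [0, 0.0044, -0.0283, 0.0036, -0.533, -0.055, -1.51]],
  ],
)

```text
clock: 14.62
position: [565.9, -0.0, 205.1]
ee_rot: [0.984, -0.011, -0.176, -0.005]
contact_force: [0.5, -0.2, 0.3]
gripper_width: 85.7
grasp_force: 0.0
```

Request:
servo_tool(
  commands=[
    [[0, 0.0044, -0.0283, 0.0036, -0.533, -0.055, -1.51], [0, 0.0044, -0.0283, 0.0036, -0.533, -0.055, -1.51], [0, 0.0044, -0.0283, 0.0036, -0.533, -0.055, -1.51], [0, 0.0044, -0.0283, 0.0036, -0.533, -0.055, -1.51], [0, 0.0044, -0.0283, 0.0036, -0.533, -0.055, -1.51], [0, 0.0044, -0.0283, 0.0036, -0.533, -0.055, -1.51], [0, 0.0044, -0.0283, 0.0036, -0.533, -0.055, -1.51], [0, 0.0044, -0.0283, 0.0036, -0.533, -0.055, -1.51], [0, 0.0044, -0.0283, 0.0036, -0.533, -0.055, -1.51], [0, 0.0044, -0.0283, 0.0036, -0.533, -0.055, -1.51]],
  ],
)

```text
clock: 15.45
position: [565.4, 283.9, 158.0]
ee_rot: [0.976, 0.127, -0.179, 0.018]
contact_force: [0.4, -0.3, 0.0]
gripper_width: 85.4
grasp_force: 0.0
```

Request:
servo_tool(
  commands=[
    [[0, 0, 0, 0, 0, 0, 0], [0, 0, 0, 0, 0, 0, 0], [0, 0, 0, 0, 0, 0, 0]],
  ],
)

```text
clock: 15.7
position: [565.5, 282.3, 158.2]
ee_rot: [0.976, 0.126, -0.179, 0.018]
contact_force: [0.5, -0.1, 0.3]
gripper_width: 85.6
grasp_force: 0.0
```

```bash
python3 - <<'E'
from h import *
where(); st=arm.read_state()
w=cams.get_image("wrist")
red=lambda d,roi=None:hsv(d,(0,150,60),(6,255,255),roi)|hsv(d,(172,150,60),(180,255,255),roi)
m=red(w); print("red px",(m>0).sum())
r=fit([(w,m)],lambda x:rz(x,box(-29,29,-17,17,74,90)),FL,(6,6,.1)); print(r)
f=w["frame"].copy()
for x,c in((FL,(255,0,255)),(r[0],(255,255,0))):
  for z in(74,0):
    h=cv2.convexHull(proj(w,rz(x,box(-29,29,-17,17,z,90))[0]).astype(np.float32)).astype(int);cv2.polylines(f,[h],True,c,1)
cv2.imwrite("pics/w5.png",f)
E
```

```text
t 15.70 pos [565.5 282.3 158.2] F [ 0.5 -0.1  0.3] w 85.6 g 0.0 bay [ 70.4 237.2   5.8] rotvec err deg [-1.63 50.55 12.66]
red px 4074
(array([5.75547647e+02, 2.81297766e+02, 2.58494766e-01]), np.float64(209.8862745098039), [4074])
```

View pics/w5.png

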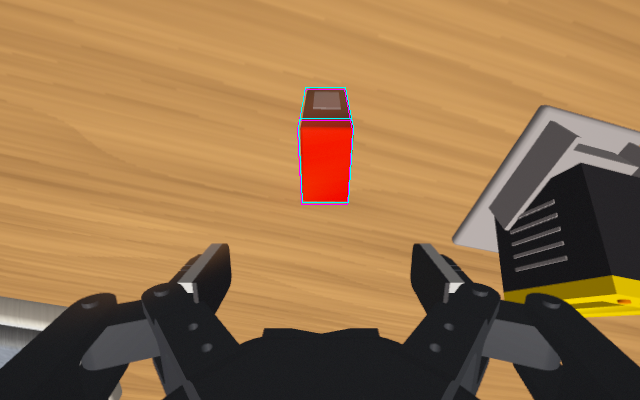

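The fitted outline coincides with the red-capped pack at (300–350, 88–204): pack at (575.4, 281.3), yaw 0.258.

```bash
sed -i 's/^FL=.*/FL=(575.4,281.3,.2585)/' h.py; python3 - <<'E'
from h import *
plan(placeT(*FL,0),tiltR(FL[2],-20),8)
E
```

```text
8 rows: m [0.00495 0.00044 0.01205] deg [-0.079  0.084 -0.002] | per row mm 13.0 deg 0.12
```

Request:
servo_tool(
  commands=[
    [[0, 0.005, 0.0004, 0.012, -0.08, 0.08, 0], [0, 0.005, 0.0004, 0.012, -0.08, 0.08, 0], [0, 0.005, 0.0004, 0.012, -0.08, 0.08, 0], [0, 0.005, 0.0004, 0.012, -0.08, 0.08, 0], [0, 0.005, 0.0004, 0.012, -0.08, 0.08, 0], [0, 0.005, 0.0004, 0.012, -0.08, 0.08, 0], [0, 0.005, 0.0004, 0.012, -0.08, 0.08, 0], [0, 0.005, 0.0004, 0.012, -0.08, 0.08, 0], [0, 0, 0, 0, 0, 0, 0], [0, 0, 0, 0, 0, 0, 0]],
  ],
)

```text
clock: 16.58
position: [569.7, 280.7, 52.9]
ee_rot: [0.976, 0.127, -0.174, 0.023]
contact_force: [0.1, -0.4, 0.6]
gripper_width: 85.4
grasp_force: 0.0
```

```bash
python3 - <<'E'
from h import *
where();plan(placeT(*FL,0),tiltR(FL[2],-20),2)
E
```

```text
t 16.58 pos [569.7 280.7  52.9] F [ 0.1 -0.4  0.6] w 85.4 g 0.0 bay [ 21.3 235.4 -87.4] rotvec err deg [-1.05 49.96 12.92]
2 rows: m [-0.00022  0.00044 -0.00061] deg [0.035 0.086 0.008] | per row mm 0.8 deg 0.09
```

Request:
servo_tool(
  commands=[
    [[0, -0.0002, 0.0004, -0.0006, 0, 0.08, 0], [0, -0.0002, 0.0004, -0.0006, 0, 0.08, 0], [255, 0, 0, 0, 0, 0, 0], [255, 0, 0, 0, 0, 0, 0], [255, 0, 0, 0, 0, 0, 0], [255, 0, 0, 0, 0, 0, 0], [255, 0, 0, 0, 0, 0, 0], [255, 0, 0, 0, 0, 0, 0], [255, 0, 0, 0, 0, 0, 0]],
  ],
)

```text
clock: 17.33
position: [570.6, 280.5, 55.7]
ee_rot: [0.977, 0.127, -0.171, 0.022]
contact_force: [0.8, 0.7, 3.7]
gripper_width: 33.7
grasp_force: 60.2
```

```bash
python3 - <<'E'
from h import *
where(); st=arm.read_state(); 
REL2=R.from_euler('z',-FL[2]).apply(np.array([FL[0],FL[1],0])-st["position"]); print("rel now",REL2)
print(np.degrees(R.from_matrix(quat(st["ee_rot"]).as_matrix().T@tiltR(FL[2],-20)).as_rotvec()))
E
```

```text
t 17.33 pos [570.6 280.5  55.7] F [0.8 0.7 3.7] w 33.7 g 60.2 bay [ 23.5 235.2 -85.5] rotvec err deg [-1.16 49.63 12.91]
rel now [  4.80526963  -0.46026344 -55.6942826 ]
[-0.00023382 -0.16665795  0.04022413]
```

Request:
servo_tool(
  commands=[
    [[255, -0.0034, 0, -0.0094, 0, 0, 0], [255, -0.0096, 0, -0.0263, 0, 0, 0], [255, -0.0096, 0, -0.0263, 0, 0, 0], [255, -0.0096, 0, -0.0263, 0, 0, 0], [255, -0.0096, 0, -0.0263, 0, 0, 0], [255, -0.0096, 0, -0.0263, 0, 0, 0], [255, -0.0096, 0, -0.0263, 0, 0, 0], [255, 0, 0, 0, 0, 0, 0]],
  ],
)

```text
clock: 18.0
position: [572.0, 280.6, 240.0]
ee_rot: [0.978, 0.128, -0.166, 0.021]
contact_force: [0.6, -0.3, -0.2]
gripper_width: 33.3
grasp_force: 60.1
```

```bash
python3 - <<'E'
from h import *
where()
plan(bp(125,-4.8,0.5),tiltR(YAW,10.2),18)
E
```

```text
t 18.00 pos [572.  280.6 240. ] F [ 0.6 -0.3 -0.2] w 33.3 g 60.1 bay [116.8 235.2  73.4] rotvec err deg [-1.32 49.05 12.9 ]
18 rows: m [-0.00872  0.01212  0.00183] deg [0.05  1.63  0.705] | per row mm 15.0 deg 1.78
```

Request:
servo_tool(
  commands=[
    [[255, -0.0087, 0.0121, 0.0018, 0.05, 1.63, 0.705], [255, -0.0087, 0.0121, 0.0018, 0.05, 1.63, 0.705], [255, -0.0087, 0.0121, 0.0018, 0.05, 1.63, 0.705], [255, -0.0087, 0.0121, 0.0018, 0.05, 1.63, 0.705], [255, -0.0087, 0.0121, 0.0018, 0.05, 1.63, 0.705], [255, -0.0087, 0.0121, 0.0018, 0.05, 1.63, 0.705], [255, -0.0087, 0.0121, 0.0018, 0.05, 1.63, 0.705], [255, -0.0087, 0.0121, 0.0018, 0.05, 1.63, 0.705], [255, -0.0087, 0.0121, 0.0018, 0.05, 1.63, 0.705]],
  ],
)

```text
clock: 18.75
position: [513.3, 156.0, 235.5]
ee_rot: [0.996, 0.074, -0.045, 0.012]
contact_force: [-0.3, 1.2, -2.5]
gripper_width: 33.3
grasp_force: 59.9
```

Request:
servo_tool(
  commands=[
    [[255, -0.0087, 0.0121, 0.0018, 0.05, 1.63, 0.705], [255, -0.0087, 0.0121, 0.0018, 0.05, 1.63, 0.705], [255, -0.0087, 0.0121, 0.0018, 0.05, 1.63, 0.705], [255, -0.0087, 0.0121, 0.0018, 0.05, 1.63, 0.705], [255, -0.0087, 0.0121, 0.0018, 0.05, 1.63, 0.705], [255, -0.0087, 0.0121, 0.0018, 0.05, 1.63, 0.705], [255, -0.0087, 0.0121, 0.0018, 0.05, 1.63, 0.705], [255, -0.0087, 0.0121, 0.0018, 0.05, 1.63, 0.705], [255, -0.0087, 0.0121, 0.0018, 0.05, 1.63, 0.705], [255, 0, 0, 0, 0, 0, 0]],
  ],
)

```text
clock: 19.58
position: [443.4, 37.7, 217.6]
ee_rot: [0.997, 0.018, 0.08, 0.001]
contact_force: [-0.4, 0.1, -4.5]
gripper_width: 33.5
grasp_force: 60.0
```

Request:
servo_tool(
  commands=[
    [[255, 0, 0, 0, 0, 0, 0], [255, 0, 0, 0, 0, 0, 0]],
  ],
)

```text
clock: 19.75
position: [448.2, 40.7, 219.9]
ee_rot: [0.996, 0.02, 0.083, 0.001]
contact_force: [-0.6, 0.5, -3.1]
gripper_width: 33.5
grasp_force: 60.0
```

```bash
python3 - <<'E'
from h import *
where(); st=arm.read_state(); Rt=quat(st["ee_rot"]).as_matrix()
w=cams.get_image("wrist");f=w["frame"].copy()
Rm=bayR(YAW)
F=box(-39,58,-40,40,0,0)@Rm.T+B; M=box(-31,31,-19,19,0,0)@Rm.T+B
Rp=Rt@tiltR(0,-19.8).T; P=box(-29,29,-17,17,0,90)@Rp.T+st["position"]+Rp@np.array([4.8,0,-55.7])
for p in(F,M,P):
    h=cv2.convexHull(proj(w,p).astype(np.float32)).astype(int);cv2.polylines(f,[h],True,(255,0,255),1)
cv2.imwrite("pics/w6.png",f)
E
```

```text
t 19.75 pos [448.2  40.7 219.9] F [-0.6  0.5 -3.1] w 33.5 g 60.0 bay [ -8.7   0.4 122.7] rotvec err deg [ 0.25 20.44  0.05]
```

View pics/w6.png

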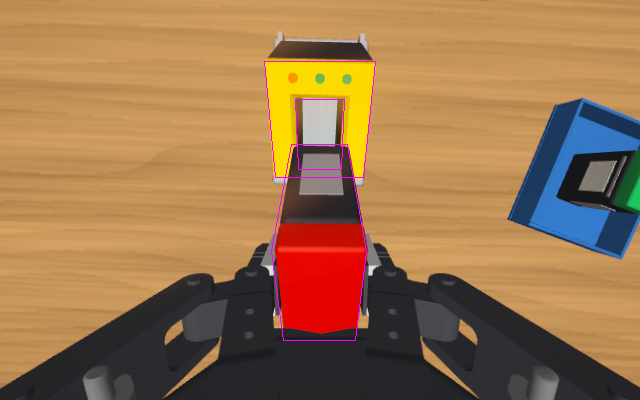

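The wrist view shows the mouth, with its bevel, at 291–350 px, centred on the predicted 320.5. The pack's predicted outline matches in both directions. Aligning just above the mouth.

```bash
python3 - <<'E'
from h import *
plan(bp(64,-4.8,0.2),tiltR(YAW,10.2),6)
E
```

```text
6 rows: m [3.90e-03 7.00e-05 8.96e-03] deg [0.04  0.104 0.003] | per row mm 9.8 deg 0.11
```

Request:
servo_tool(
  commands=[
    [[255, 0.0039, 0.0001, 0.009, 0.04, 0.1, 0], [255, 0.0039, 0.0001, 0.009, 0.04, 0.1, 0], [255, 0.0039, 0.0001, 0.009, 0.04, 0.1, 0], [255, 0.0039, 0.0001, 0.009, 0.04, 0.1, 0], [255, 0.0039, 0.0001, 0.009, 0.04, 0.1, 0], [255, 0.0039, 0.0001, 0.009, 0.04, 0.1, 0], [255, 0, 0, 0, 0, 0, 0], [255, 0, 0, 0, 0, 0, 0]],
  ],
)

```text
clock: 20.47
position: [480.6, 41.1, 170.0]
ee_rot: [0.996, 0.02, 0.088, -0.001]
contact_force: [-0.1, 0.2, -3.6]
gripper_width: 33.4
grasp_force: 60.0
```

```bash
python3 - <<'E'
from h import *
where();plan(bp(46,-4.8,0.2),tiltR(YAW,10.2),6)
E
```

```text
t 20.47 pos [480.6  41.1 170. ] F [-0.1  0.2 -3.6] w 33.4 g 60.0 bay [-5.6 -0.5 63.3] rotvec err deg [6.000e-02 1.991e+01 1.000e-02]
6 rows: m [ 0.0011  -0.00011  0.00266] deg [0.01  0.019 0.001] | per row mm 2.9 deg 0.02
```

Request:
servo_tool(
  commands=[
    [[255, 0.0011, -0.0001, 0.0027, 0, 0, 0], [255, 0.0011, -0.0001, 0.0027, 0, 0, 0], [255, 0.0011, -0.0001, 0.0027, 0, 0, 0], [255, 0.0011, -0.0001, 0.0027, 0, 0, 0], [255, 0.0011, -0.0001, 0.0027, 0, 0, 0], [255, 0.0011, -0.0001, 0.0027, 0, 0, 0]],
  ],
)

```text
clock: 20.97
position: [490.2, 42.3, 155.9]
ee_rot: [0.996, 0.02, 0.089, -0.002]
contact_force: [0.5, -0.3, -2.3]
gripper_width: 33.1
grasp_force: 60.0
```

```bash
python3 - <<'E'
from h import *
where();plan(bp(15,-4.8,0.2),tiltR(YAW,10.2),8)
E
```

```text
t 20.97 pos [490.2  42.3 155.9] F [ 0.5 -0.3 -2.3] w 33.1 g 60.0 bay [-4.3  0.4 46.3] rotvec err deg [-0.000e+00  1.979e+01  1.000e-02]
8 rows: m [1.26e-03 2.00e-05 3.70e-03] deg [ 0.    -0.001  0.002] | per row mm 3.9 deg 0.00
```

No contact, and the pack is in the mouth. Continuing.

Request:
servo_tool(
  commands=[
    [[255, 0.0013, 0, 0.0037, 0, 0, 0], [255, 0.0013, 0, 0.0037, 0, 0, 0], [255, 0.0013, 0, 0.0037, 0, 0, 0], [255, 0.0013, 0, 0.0037, 0, 0, 0]],
  ],
)

```text
clock: 21.3
position: [497.9, 42.5, 141.9]
ee_rot: [0.996, 0.02, 0.089, -0.002]
contact_force: [0.3, 0.5, -2.3]
gripper_width: 33.4
grasp_force: 60.0
```

Request:
servo_tool(
  commands=[
    [[255, 0.0013, 0, 0.0037, 0, 0, 0], [255, 0.0013, 0, 0.0037, 0, 0, 0], [255, 0.001, 0, 0.0028, 0, 0, 0], [255, 0.0007, 0, 0.0019, 0, 0, 0]],
  ],
)

```text
clock: 21.63
position: [504.2, 42.8, 130.8]
ee_rot: [0.996, 0.02, 0.089, -0.002]
contact_force: [0.4, 0.1, -3.1]
gripper_width: 33.2
grasp_force: 60.0
```

```bash
python3 - <<'E'
from h import *
where()
E
```

```text
t 21.63 pos [504.2  42.8 130.8] F [ 0.4  0.1 -3.1] w 33.2 g 60.0 bay [-4.7  0.3 17.5] rotvec err deg [2.000e-02 1.984e+01 1.000e-02]
```

Request:
servo_tool(
  commands=[
    [[255, 0.0006, 0, 0.0018, 0, 0, 0], [255, 0.0006, 0, 0.0018, 0, 0, 0], [255, 0.0006, 0, 0.0018, 0, 0, 0]],
  ],
)

```text
clock: 21.88
position: [507.0, 43.0, 126.2]
ee_rot: [0.996, 0.02, 0.089, -0.002]
contact_force: [0.1, -0.6, -3.0]
gripper_width: 33.4
grasp_force: 60.0
```

Request:
servo_tool(
  commands=[
    [[255, 0.0004, 0, 0.001, 0, 0, 0]],
  ],
)

```text
clock: 21.97
position: [507.4, 43.0, 125.5]
ee_rot: [0.996, 0.02, 0.089, -0.002]
contact_force: [-2.6, 1.2, 2.1]
gripper_width: 33.4
grasp_force: 60.4
```

```bash
python3 - <<'E'
from h import *
where()
E
```

```text
t 21.97 pos [507.4  43.  125.5] F [-2.6  1.2  2.1] w 33.4 g 60.4 bay [-4.6  0.3 11.2] rotvec err deg [1.000e-02 1.981e+01 1.000e-02]
```

Contact with the lifter where predicted (bottom 44 mm deep). Release and back off.

Request:
servo_tool(
  commands=[
    [[0, 0, 0, 0, 0, 0, 0], [0, 0, 0, 0, 0, 0, 0], [0, 0, 0, 0, 0, 0, 0], [0, 0, 0, 0, 0, 0, 0], [0, 0, 0, 0, 0, 0, 0], [0, -0.0041, 0, -0.0113, 0, 0, 0], [0, -0.0041, 0, -0.0113, 0, 0, 0], [0, -0.0041, 0, -0.0113, 0, 0, 0], [0, -0.0041, 0, -0.0113, 0, 0, 0], [0, -0.0041, 0, -0.0113, 0, 0, 0]],
  ],
)

```text
clock: 22.8
position: [477.0, 41.7, 177.9]
ee_rot: [0.996, 0.02, 0.089, -0.002]
contact_force: [1.0, -0.3, -0.2]
gripper_width: 85.2
grasp_force: 0.0
```

Request:
servo_tool(
  commands=[
    [[255, 0, 0, 0, 0, 0, 0], [255, 0, 0, 0, 0, 0, 0], [255, 0, 0, 0, 0, 0, 0], [255, 0, 0, 0, 0, 0, 0], [255, 0, 0, 0, 0, 0, 0], [255, 0, 0, 0, 0, 0, 0], [255, 0, 0, 0, 0, 0, 0]],
  ],
)

```text
clock: 23.38
position: [477.2, 41.7, 176.9]
ee_rot: [0.996, 0.02, 0.088, -0.002]
contact_force: [-0.1, 0.1, 0.4]
gripper_width: 0.8
grasp_force: 0.0
```

```bash
python3 - <<'E'
from h import *
where(); plan(bp(55,-10,0.2),tiltR(YAW,10),4)
s=cams.get_image("scene");t=cams.get_image("top")
red=lambda d,roi:hsv(d,(0,150,60),(6,255,255),roi)|hsv(d,(172,150,60),(180,255,255),roi)
def cp(x):
    return [box(-29,29,-17,17,x[2]-16,x[2])@bayR(YAW).T+bp(0,x[0],x[1])]
V=[(d,red(d,r)) for d,r in((s,(240,110,340,210)),(t,(280,190,340,280)))]
print([int(m.sum()/255) for d,m in V],fit(V[:1],cp,(0,0,46),(4,4,5)))
E
```

```text
t 23.38 pos [477.2  41.7 176.9] F [-0.1  0.1  0.4] w 0.8 g 0.0 bay [-5.   0.3 70.9] rotvec err deg [3.000e-02 1.985e+01 1.000e-02]
4 rows: m [1.80e-04 1.00e-05 4.16e-03] deg [ 0.007 -0.036  0.001] | per row mm 4.2 deg 0.04
[331, 122] (array([-53.50532191,  43.51904119,  25.66688979]), np.float64(19.474509803921567), [331])
```

Request:
servo_tool(
  commands=[
    [[255, 0.0002, 0, 0.0042, 0, 0, 0], [255, 0.0002, 0, 0.0042, 0, 0, 0], [255, 0.0002, 0, 0.0042, 0, 0, 0], [255, 0.0002, 0, 0.0042, 0, 0, 0], [255, 0.0006, 0, 0.0016, 0, 0, 0], [255, 0.0006, 0, 0.0016, 0, 0, 0], [255, 0.0006, 0, 0.0016, 0, 0, 0], [255, 0.0006, 0, 0.0016, 0, 0, 0], [255, 0.0006, 0, 0.0016, 0, 0, 0]],
  ],
)

```text
clock: 24.23
position: [485.4, 42.0, 153.7]
ee_rot: [0.996, 0.02, 0.089, -0.002]
contact_force: [-2.6, 0.6, 3.2]
gripper_width: 0.1
grasp_force: 1.6
```

```bash
python3 - <<'E'
from h import *
where()
E
```

```text
t 24.23 pos [485.4  42.  153.7] F [-2.6  0.6  3.2] w 0.1 g 1.6 bay [-9.5  0.3 46.7] rotvec err deg [1.000e-02 1.981e+01 1.000e-02]
```

Request:
servo_tool(
  commands=[
    [[255, 0.0006, 0, 0.0016, 0, 0, 0], [255, 0.0006, 0, 0.0016, 0, 0, 0], [255, 0.0006, 0, 0.0016, 0, 0, 0], [255, 0.0006, 0, 0.0016, 0, 0, 0], [255, 0.0006, 0, 0.0016, 0, 0, 0], [255, 0.0006, 0, 0.0016, 0, 0, 0], [255, 0.0006, 0, 0.0016, 0, 0, 0], [255, 0.0006, 0, 0.0016, 0, 0, 0], [255, 0.0006, 0, 0.0016, 0, 0, 0], [255, 0.0006, 0, 0.0016, 0, 0, 0]],
  ],
)

```text
clock: 25.07
position: [494.0, 42.3, 138.7]
ee_rot: [0.996, 0.02, 0.089, -0.002]
contact_force: [-3.8, -0.8, 4.4]
gripper_width: -0.1
grasp_force: 2.7
```

Request:
servo_tool(
  commands=[
    [[255, 0.0006, 0, 0.0016, 0, 0, 0], [255, 0.0006, 0, 0.0016, 0, 0, 0], [255, 0.0006, 0, 0.0016, 0, 0, 0], [255, 0.0006, 0, 0.0016, 0, 0, 0], [255, 0.0006, 0, 0.0016, 0, 0, 0], [255, 0.0006, 0, 0.0016, 0, 0, 0], [255, 0.0006, 0, 0.0016, 0, 0, 0], [255, 0.0006, 0, 0.0016, 0, 0, 0], [255, 0.0006, 0, 0.0016, 0, 0, 0], [255, 0.0006, 0, 0.0016, 0, 0, 0]],
  ],
)

```text
clock: 25.9
position: [502.7, 42.6, 124.0]
ee_rot: [0.996, 0.02, 0.089, -0.002]
contact_force: [-4.2, -1.3, 5.6]
gripper_width: -0.0
grasp_force: 3.2
```

```bash
python3 - <<'E'
from h import *
where()
E
```

```text
t 25.90 pos [502.7  42.6 124. ] F [-4.2 -1.3  5.6] w -0.0 g 3.2 bay [-9.4  0.2 12.3] rotvec err deg [2.000e-02 1.984e+01 1.000e-02]
```

Request:
servo_tool(
  commands=[
    [[255, 0.0006, 0, 0.0016, 0, 0, 0], [255, 0.0006, 0, 0.0016, 0, 0, 0], [255, 0.0006, 0, 0.0016, 0, 0, 0], [255, 0.0006, 0, 0.0016, 0, 0, 0]],
  ],
)

```text
clock: 26.23
position: [506.1, 42.7, 118.1]
ee_rot: [0.996, 0.02, 0.088, -0.002]
contact_force: [-4.9, -1.3, 5.2]
gripper_width: 0.1
grasp_force: 3.5
```

Request:
servo_tool(
  commands=[
    [[255, 0.0004, 0, 0.001, 0, 0, 0]],
  ],
)

```text
clock: 26.32
position: [506.4, 42.5, 117.5]
ee_rot: [0.996, 0.02, 0.088, -0.001]
contact_force: [-11.2, -0.5, 16.4]
gripper_width: 0.2
grasp_force: 10.0
```

Request:
servo_tool(
  commands=[
    [[255, 0.0002, 0, 0.0005, 0, 0, 0]],
  ],
)

```text
clock: 26.4
position: [506.5, 42.5, 117.6]
ee_rot: [0.996, 0.02, 0.088, -0.001]
contact_force: [-11.3, -0.7, 17.0]
gripper_width: 0.2
grasp_force: 10.1
```

Request:
servo_tool(
  commands=[
    [[255, -0.0006, 0, -0.0016, 0, 0, 0], [255, -0.0006, 0, -0.0016, 0, 0, 0], [255, -0.0006, 0, -0.0016, 0, 0, 0], [255, -0.0006, 0, -0.0016, 0, 0, 0], [255, -0.0006, 0, -0.0016, 0, 0, 0], [255, -0.0006, 0, -0.0016, 0, 0, 0], [255, -0.0006, 0, -0.0016, 0, 0, 0]],
  ],
)

```text
clock: 26.98
position: [501.8, 43.2, 127.5]
ee_rot: [0.996, 0.02, 0.09, -0.002]
contact_force: [-0.4, -0.7, 0.1]
gripper_width: -0.2
grasp_force: 0.0
```

Request:
servo_tool(
  commands=[
    [[255, -0.0006, 0, -0.0016, 0, 0, 0], [255, -0.0006, 0, -0.0016, 0, 0, 0], [255, -0.0006, 0, -0.0016, 0, 0, 0]],
  ],
)

```text
clock: 27.23
position: [498.9, 42.9, 131.9]
ee_rot: [0.996, 0.02, 0.089, -0.002]
contact_force: [-0.2, -0.2, 0.2]
gripper_width: 0.1
grasp_force: 0.0
```

No contact force while backing off, so the catch holds. Retreating and checking.

Request:
servo_tool(
  commands=[
    [[255, -0.0055, 0, -0.015, 0, 0, 0], [255, -0.0082, 0, -0.0225, 0, 0, 0], [255, -0.0082, 0, -0.0225, 0, 0, 0], [255, -0.0082, 0, -0.0225, 0, 0, 0], [255, -0.0082, 0, -0.0225, 0, 0, 0], [255, 0, 0, 0, 0, 0, 0], [255, 0, 0, 0, 0, 0, 0], [255, 0, 0, 0, 0, 0, 0]],
  ],
)

```text
clock: 27.9
position: [442.0, 40.4, 227.8]
ee_rot: [0.996, 0.02, 0.089, -0.002]
contact_force: [1.2, 0.7, -0.1]
gripper_width: 0.1
grasp_force: 0.0
```

```bash
python3 - <<'E'
from h import *
where()
out=[]
for n,roi in(("scene",(120,120,440,360)),("wrist",(0,0,640,400))):
    d=cams.get_image(n);f=d["frame"].copy();a,b,c,e=roi
    for p in bay((*B[:2],YAW),14):
        h=cv2.convexHull((proj(d,p)).astype(np.float32)).astype(int);cv2.polylines(f,[h],True,(255,0,255),1)
    out.append(cv2.resize(f[b:e,a:c],(400,300)))
cv2.imwrite("pics/w7.png",np.hstack(out))
E
```

```text
t 27.90 pos [442.   40.4 227.8] F [ 1.2  0.7 -0.1] w 0.1 g 0.0 bay [-10.    0.4 132.6] rotvec err deg [-1.000e-02  1.982e+01  0.000e+00]
```

View pics/w7.png

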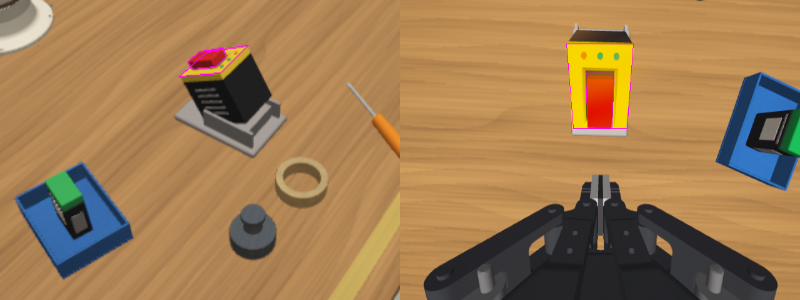

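The red cap sits 14 mm out in the bay ((207,58) in the scene crop), matching the held outline. The charged pack is upright in the tray ((68,205)), and the bystanders look unmoved.

```bash
python3 -c "
from bench import ticket
print(ticket.job_done())"
```

```text
the job is handed in; nothing more can be done
None
```

I handed the job in at about 28 s: the charged pack was released from the charger and stands upright in the tray, and the flat pack is pressed in and held by the catch, but no judging result came back.

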